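# Unpin, unlatch and lift a trolley hitch coupler off its ball

## Task

Take the yellow-handled safety pin out of the nose of the hitch coupler and park it, pushed fully home, in a free hole of the wooden pin rack. Then pull the coupler's red latch tab fully sideways against its spring while the coupler still sits on the ball, and lift the coupler with its tongue stub straight up off the ball. Finish while still holding it: level, motionless, straight above its mount and about 10 cm higher than it sat, leaving the spare pin and the other things on the bench alone.

Things in the scene. Friction and masses are not known exactly. Their poses are not given: they have to be found in the camera images.
- hitch_mount: Fixed blue ball mount: base plate 196 x 86 x 8 mm, 36 mm steel ball on a 13 mm neck, saddle with cheeks under the tongue's tail. Origin on the bench surface straight below the ball; ball top at z = 52 mm, flat on top, flat underside at 26 mm. +x points from the tongue's tail to the coupler's nose, +z up; the plate spans x = -123 to +73 mm.
- coupler_head (a point): Loose grey coupler head 73 x 49 mm with a dark tongue tube (tail 116 mm behind the ball), about 0.45 kg, over the ball with 1.5 mm play and locked by the latch's jaw under it. Point: on the head's roof above the ball's centre, 58 mm above the bench when seated. Axes then as hitch_mount's. Its lowest part is 42 mm below the point: clear of the ball after 40 mm of lift.
- latch_grip (a point): Centre of the latch's upright red tab: 24 mm along the coupler's x, 14 mm thick along y, 40 mm high, standing on a steel plate. Seated, it spans 65 to 105 mm above the bench (point at 85), 12 mm behind the ball (-x), near the centre of mass. It slides in the coupler's +y. Gripped across its thickness, it can also lift the coupler. Axes as the coupler's.
- latch (a joint): Sideways travel of the latch along the coupler's +y axis (m): 0 shut, 0.012 fully pulled (stop). The spring pulls it shut with 5 N at 0 and 9.5 N at 0.012; it does not stay open by itself. From about 0.007 the jaw is clear of the ball. The safety pin blocks it after about 1.5 mm.
- safety_pin_grip (a point): Loose safety pin, 50 g, upright in the coupler's nose, 33 mm ahead (+x) of the ball. From the foot: round-footed steel shank 10 mm wide, 41 long; collar 20 wide, 5 high; yellow handle 16 wide, 34 high. Point: centre of the handle, 63 mm above the foot, 22 above the collar's underside. 32 mm of shank sits in a blind hole 11.6 wide. z: the pin's axis.
- pin_rack: Fixed wooden rack block 136 x 50 x 46 mm with three through holes 13 mm wide in a row along its x axis, 45 mm apart. Origin on the bench below its centre. (Beware in the room: a black motor about 150 mm wide hangs right of the bench around x = 0.37, y = -0.17 m, from 0.38 to 0.7 m above the bench: fold up and keep clear when swinging past.)
- pin_rack_hole0 (a point): Mouth centre of the rack hole at x = -45 mm, on the rack's top face, 46 mm above the bench. Taken by the spare pin.
- pin_rack_hole1 (a point): Mouth centre of the middle rack hole (x = 0), 46 mm above the bench, free. A pin fully home stands with its collar on the top face.
- pin_rack_hole2 (a point): Mouth centre of the rack hole at x = +45 mm, 46 mm above the bench, free.
- spare_pin_grip (a point): Spare pin with a green handle, same shape as the safety pin, standing fully home in hole0 of the rack; the point is the centre of its handle. To be left alone.
- mould_block: Bystander: grey metal mould insert, 40 x 56 x 26 mm, loose; origin under its centre.
- oil_bottle: Bystander: white squeeze bottle with a nozzle, 30 x 50 x 84 mm, loose; origin under its centre.
- paste_jar: Bystander: pale jar with an ochre lid, 57 mm in diameter, 36 mm high, loose; origin under its centre.
Not all that is in view belongs to the job. What is shaped like the part that bears safety_pin_grip but purple or white is not meant.

How it is judged (in metres and radians):
On the way, in this order (a step that is already met when the one before it is completed fails the run):
1. the safety pin stands fully home in a free hole of the rack and is let go (((horizontal distance between safety_pin_grip and pin_rack_hole1 below 0.008 m and z of safety_pin_grip in the frame of pin_rack_hole1 between 0.015 and 0.027 m) or (horizontal distance between safety_pin_grip and pin_rack_hole2 below 0.008 m and z of safety_pin_grip in the frame of pin_rack_hole2 between 0.015 and 0.027 m)) and angle between safety_pin_grip's own z axis and vertical below 0.2 rad and contact force between safety_pin and the fingers below 0.1 N), for 0.2 s.
2. the latch is pulled fully sideways while the coupler still sits on the ball (value of joint latch above 0.009 m and z of coupler_head in the frame of hitch_mount below 0.066 m), for 0.05 s.
3. the coupler is lifted clear of the ball (z of coupler_head in the frame of hitch_mount above 0.12 m), for 0.2 s.
At the end, for the whole second after the job is handed in: The coupler is held by the gripper alone, 70 to 150 mm higher than it sat, within 50 mm of straight above its seat, level within 0.25 rad, still (below 20 mm/s), not touching the mount; the safety pin stands upright in a free rack hole with its collar on the rack's top (within 5 mm) (z of coupler_head in the frame of hitch_mount between 0.128 and 0.208 m and horizontal distance between coupler_head and hitch_mount below 0.05 m and angle between coupler_head's own z axis and vertical below 0.25 rad and linear speed of coupler below 0.02 m/s and contact force between coupler and the fingers above 2 N and contact force between coupler and hitch_mount below 0.1 N and ((horizontal distance between safety_pin_grip and pin_rack_hole1 below 0.008 m and z of safety_pin_grip in the frame of pin_rack_hole1 between 0.015 and 0.027 m) or (horizontal distance between safety_pin_grip and pin_rack_hole2 below 0.008 m and z of safety_pin_grip in the frame of pin_rack_hole2 between 0.015 and 0.027 m)) and angle between safety_pin_grip's own z axis and vertical below 0.2 rad); the arm keeps its last pose, push and grip.
It fails at once if a bystander is shoved or knocked over (distance of any of mould_block, oil_bottle, paste_jar from where it was at the start of the episode above 0.03 m or angle between oil_bottle's own z axis and vertical above 0.5 rad).
It fails at once if the spare pin is taken from its hole (distance of spare_pin_grip from where it was at the start of the episode above 0.02 m).
It also fails if it takes over 59 s, if anything falls off the work surface, if the arm or the gripper's body presses on something with over 40 N, if the wrist force passes 120 N, or if a joint passes its speed limit or range.

## Robot

A 7-joint arm with a two-finger parallel gripper is mounted at the origin on a cart in front of the work surface, level with it; the furniture and walls round the work are solid. World frame = base frame: x ahead of the robot, y to its left, z up, the work surface at z = 0. Lengths are in m, angles in degrees, forces in N, time in s.
With the tool pointing down it reaches from about 0.425 to 0.875 m from the base axis. Payload 4.7 kg.
Tool frame: the origin (TCP) lies on the centre line of the jaws, within the pads' length; the fingertips stand 25 mm ahead of it and the grasp point (between the pads) lies 6 mm ahead of it; z points along the fingers, y is the direction in which the jaws open and shut (so a half turn about z gives the same grasp; the last joint's range is limited). The gripper opens to 87 mm and grips with 3 to 60 N. Pads are 19 mm wide; open, the fingers measure 117 mm over their backs; the gripper's body (75 mm by 190 mm) begins 51 mm behind the grasp point.
Start: joints at [68.36, 18.392, -4.016, 83.108, 1.295, 78.541, -3.26], TCP at [0.248, -0.601, 0.248] pointing down, gripper open.
Joint ranges: [-163.93, 163.93], [-17.29, 119.83], [-79.2, 71.16], [3.27, 140.29], [-89.18, 269.18], [5.43, 117.66], [-154.24, 154.24]. Speed limits (degrees/s): [147.25, 147.25, 180, 180, 180, 180, 180].

## Interface

Orientations are given as [roll, pitch, yaw] about the fixed x, y, z axes, in that order (R = Rz(yaw) Ry(pitch) Rx(roll)).
In Python, from cell import env gives the robot as it stands.
- The arm moves only by the shell command python3 -m creep 'ROWS' [OPENING] [FORCE]. ROWS is JSON, a list of rows, each an object of numbers: "tx", "ty", "tz": the shift along the tool's x, y, z in m; "rx", "ry", "rz": the turn, a rotation vector about the tool's x, y, z in degrees. In form: [{"tx": .., "ty": .., "tz": .., "rx": .., "ry": .., "rz": ..}, ...]. A call has 1 to 20 rows; each row shifts and turns the commanded pose from where the row before left it, along the tool's axes as they then stand; what a row does not reach is not made up. A row lasts 1/8 s, in which the tool goes at most 62.5 mm and 10.7 degrees, less where a joint would pass 70% of its speed; a pose out of reach is approached as far as the arm can. A call is refused whole if a number of a shift passes 0.0625 or a number of a turn 10.7, either way. A call with a gripper value outside its range is refused whole. OPENING is the finger opening in m, from 0 to 0.087, set as the call begins (- or left out, the last holds). The fingers move at their own pace and stop on an object; FORCE is the grip in N (left out, the last holds). Time passes only in rows, so rows that do not move let the fingers close. It gives the time, the measured TCP pose, the force and the opening at its end, in the units of the state.
- env.get_obs(): the state, without advancing time (a new reading comes with each control period).
- env.read_camera(name): name is "side" or "top"; returns a dict with "pixels" (480x640x3 uint8, red, green, blue), "intrinsics" (3x3 intrinsics, pixels), "R" (3x3) and "t" (3): a world point X has camera coordinates R X + t. Camera axes: x right, y down, z forward; pixel columns grow to the right and rows downward; lengths in m; the calibration is good to about 2 mm. A picture is of the moment at which its call begins. There is no depth.
- env.sign_off(): hands the job in, once; it reports no verdict.
The state is a dict: "time_s": time; "qpos": joint angles; "joint_velocities": joint speeds; "effort": joint torques, N m; "tool_pos": TCP position; "tool_rot": TCP orientation; "force": force on the tool from outside, world axes, zero at the start; "wrist_torque": the same for the moment, N m; "grip_width": finger opening in m.
Only numpy, scipy, OpenCV 4.12 (cv2) and the standard library are available. Lean on these libraries where they do the work, as an engineer would, in place of code of your own. Each camera call takes 0.05 s, during which the arm holds its last target.

## Working session

There is one attempt and no reset: what is moved stays moved. The work goes in short steps, Python scripts to look and compute and a shell command to move; the robot and the scene stay as the last step left them, time stands still between calls to the robot, and variables do not carry over. Pictures are saved under pics/ and viewed, and the job is handed in when it is done.

```bash
mkdir -p pics; ls
python3 - <<'E'
from cell import env
import cv2,numpy as np
o=env.get_obs(); print(o)
for n in("side","top"):
    c=env.read_camera(n); cv2.imwrite(f"pics/{n}0.png",c["pixels"][:,:,::-1]); print(n,c["intrinsics"],c["R"],c["t"])
    np.savez(f"pics/{n}0.npz",**c)
E
```

```text
pics
{'time_s': 0.0, 'qpos': array([68.36192123, 18.43674553, -4.01457916, 83.17467307,  1.29542101,
       78.54161479, -3.26036186]), 'joint_velocities': array([ 0.0680129 , -0.05299692,  0.09025562,  0.04284832,  0.08854104,
       -0.01246749,  0.01590952]), 'effort': array([ 5.32804133e-04, -4.91294146e+01, -4.03608782e-01, -3.12535894e+01,
       -6.38024951e-02,  4.36877995e-02,  1.96994220e-04]), 'tool_pos': array([ 0.24792614, -0.60030872,  0.24648959]), 'tool_rot': array([-1.79892230e+02,  6.54470648e-03,  2.24466478e+01]), 'force': array([ 0.46737088, -0.58960935, -0.24176066]), 'wrist_torque': array([-0.03003145,  0.04047303, -0.02498126]), 'grip_width': 0.08716166394956226}
side [[589.04992488   0.         322.18634964]
 [  0.         589.04992488 237.74496393]
 [  0.           0.           1.        ]] [[ 0.99961901  0.02664006  0.00722045]
 [ 0.02123273 -0.57505358 -0.81784017]
 [-0.01763516  0.8176819  -0.57540014]] [-0.54559242  0.20050353  0.79165873]
top [[508.59461964   0.         319.92656367]
 [  0.         508.59461964 237.59238414]
 [  0.           0.           1.        ]] [[ 1.80578530e-02 -9.99836933e-01 -1.48805962e-04]
 [-9.85637955e-01 -1.77764145e-02 -1.67933977e-01]
 [ 1.67903948e-01  3.17919588e-03 -9.85798233e-01]] [0.26681043 0.5331559  0.82409565]
```

View pics/side0.png

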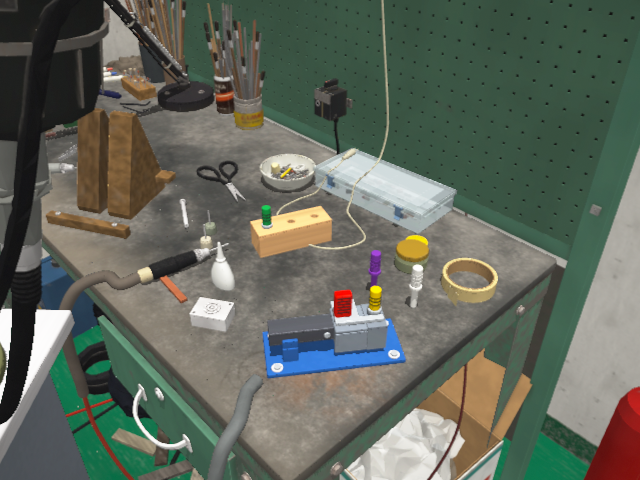

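View pics/top0.png

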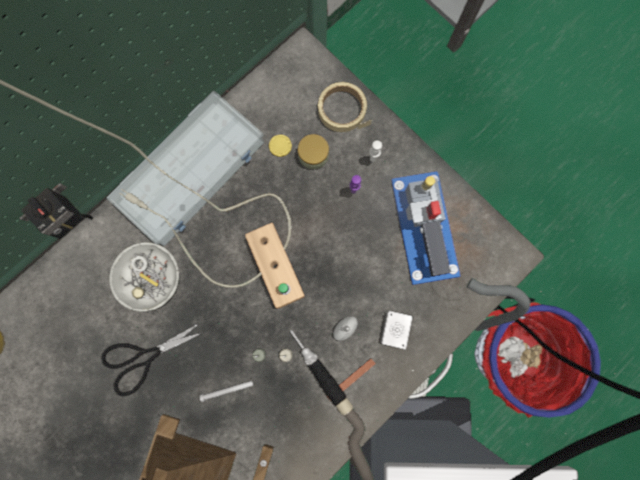

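```bash
cat > h.py <<'E'
import numpy as np,cv2
def load(n,k=0): 
    d=np.load(f"pics/{n}{k}.npz"); return {a:d[a] for a in d}
def snap(n,k):
    from cell import env
    c=env.read_camera(n); np.savez(f"pics/{n}{k}.npz",**c); return c
def ray(c,uv):
    d=np.linalg.inv(c["intrinsics"])@np.array([uv[0],uv[1],1.]); R=c["R"];C=-R.T@c["t"]; d=R.T@d
    return C,d/np.linalg.norm(d)
def plane(c,uv,z):
    C,d=ray(c,uv); return C+d*(z-C[2])/d[2]
def tri(a,ua,b,ub):
    P=[c["intrinsics"]@np.c_[c["R"],c["t"]] for c in(a,b)]
    X=cv2.triangulatePoints(P[0],P[1],np.array(ua,float).reshape(2,1),np.array(ub,float).reshape(2,1)).ravel(); return X[:3]/X[3]
def proj(c,X):
    p=c["intrinsics"]@(c["R"]@np.asarray(X,float)+c["t"]); return p[:2]/p[2]
def blobs(c,lo,hi,roi,minA=15):
    x0,y0,x1,y1=roi; im=c["pixels"][y0:y1,x0:x1]
    h=cv2.cvtColor(np.ascontiguousarray(im),cv2.COLOR_RGB2HSV)
    m=cv2.inRange(h,lo,hi); n,l,s,ce=cv2.connectedComponentsWithStats(m)
    out=[]
    for i in range(1,n):
        if s[i,4]>=minA: out.append((s[i,4],ce[i]+[x0,y0],s[i,:4]+[x0,y0,0,0]))
    return sorted(out,key=lambda t:-t[0]),m
def crop(c,roi,f,name):
    x0,y0,x1,y1=roi; im=c["pixels"][y0:y1,x0:x1,::-1]
    cv2.imwrite(name,cv2.resize(im,None,fx=f,fy=f,interpolation=cv2.INTER_CUBIC))
E
python3 - <<'E'
from h import *
s,t=load("side"),load("top")
np.set_printoptions(precision=4,suppress=True)
print("base px",proj(t,[0,0,0]),proj(s,[0,0,0]),"cams",ray(s,(0,0))[0],ray(t,(0,0))[0])
rs=(255,270,410,380); rt=(380,160,470,290)
for nm,lo,hi in(("yel",(20,140,120),(35,255,255)),("red",(0,160,100),(8,255,255)),("blue",(104,150,60),(118,255,255))):
    print(nm,[(b[0],b[1],b[2]) for b in blobs(s,lo,hi,rs)[0][:3]],[(b[0],b[1],b[2]) for b in blobs(t,lo,hi,rt)[0][:3]])
lo,hi=(55,120,40),(85,255,200)
print("green",blobs(s,lo,hi,(255,200,280,232))[0][:2],blobs(t,lo,hi,(274,278,296,296))[0][:2])
crop(s,(240,195,420,385),4,"pics/s0c.png"); 
crop(t,(235,215,315,310),6,"pics/t0rack.png"); crop(t,(385,165,475,290),4.8,"pics/t0h.png")
E
```

```text
base px [484.5899 566.6321] [-83.7729 386.9337] cams [ 0.5551 -0.5175  0.6234] [0.3823 0.2736 0.902 ]
yel [(np.int32(239), array([374.8912, 297.1339]), array([369, 286,  13,  25]))] []
red [(np.int32(443), array([342.1806, 302.7111]), array([334, 290,  18,  27]))] []
blue [(np.int32(3456), array([325.6843, 355.5451]), array([263, 319, 142,  59]))] [(np.int32(304), array([419.9967, 254.7303]), array([411, 229,  19,  50]))]
green [(np.int32(141), array([265.9362, 215.227 ]), array([262, 205,   9,  20]))] []
```

```bash
python3 -c "
import cv2
for n in('s0c','t0rack','t0h'): print(cv2.imread(f'pics/{n}.png').shape)
import cv2
i=cv2.imread('pics/s0c.png'); cv2.imwrite('pics/s0d.png',i[:600,:])
a=cv2.imread('pics/s0c.png'); cv2.imwrite('pics/s0e.png',a[300:,:])"
```

```text
(760, 720, 3)
(570, 480, 3)
(600, 432, 3)
```

View pics/s0d.png

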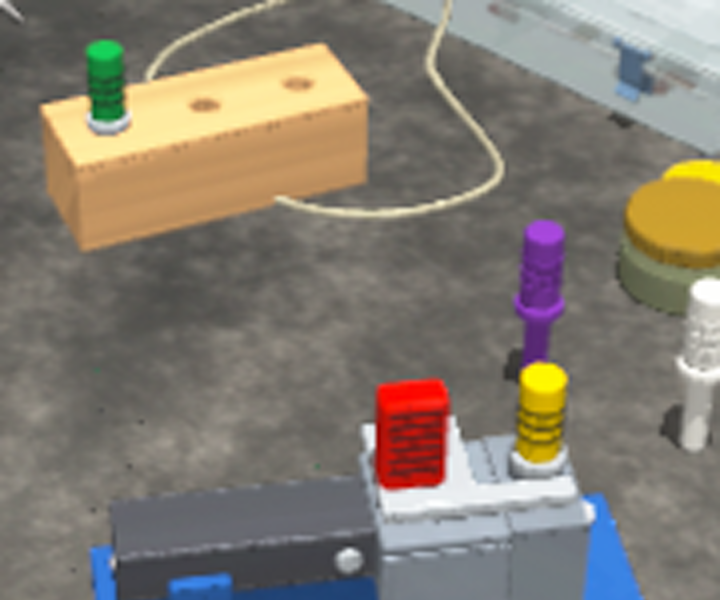

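View pics/s0e.png

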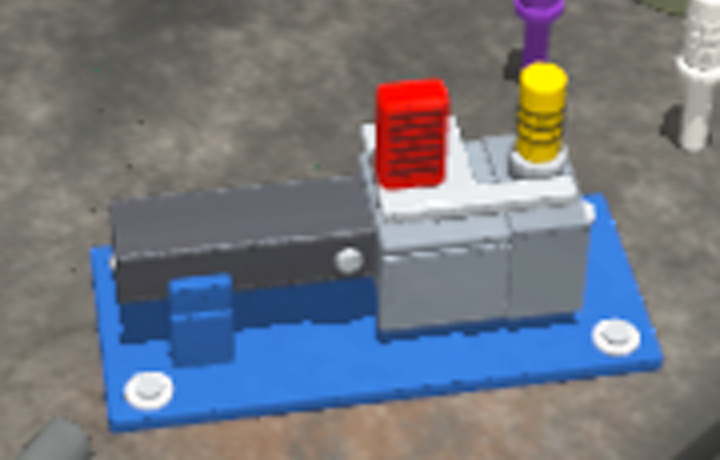

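View pics/t0rack.png

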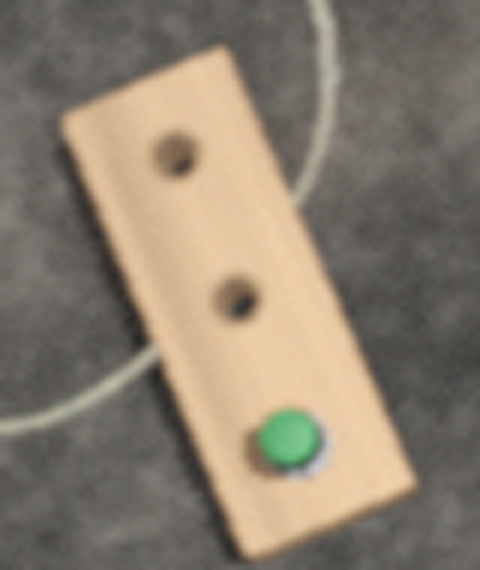

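View pics/t0h.png

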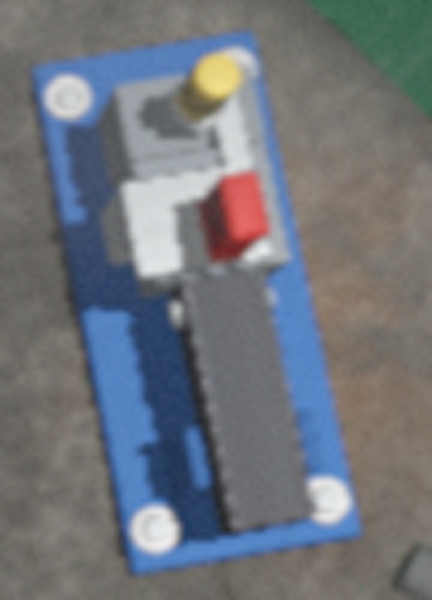

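Run:
```python
from h import *
s,t=load("side"),load("top")
np.set_printoptions(precision=4,suppress=True)
S=lambda x,y:((x+.5)/4+240-.5,(y+.5)/4+195-.5)
T=lambda x,y:((x+.5)/4.8+385-.5,(y+.5)/4.8+165-.5)
R=lambda x,y:((x+.5)/6+235-.5,(y+.5)/6+215-.5)
print("rack holes top",[plane(t,R(*p),.046) for p in((178,155),(238,300))])
print("rack holes side",[plane(s,S(*p),.046) for p in((297,84),(205,105))])
c=[plane(t,R(*p),.046) for p in((62,120),(225,47),(415,487),(248,560))];print("rack corners top",c,np.mean(c,0))
c=[plane(s,S(*p),.046) for p in((42,104),(325,44),(368,100),(82,165))];print("rack side",c,np.mean(c,0))
c=[plane(t,T(*p),.008) for p in((35,70),(250,32),(357,535),(132,572))];print("plate top",c,np.mean(c,0))
e=(c[0]+c[1]-c[2]-c[3])/2;print(np.linalg.norm(e),np.degrees(np.arctan2(e[1],e[0])))
c=[plane(s,S(*p),.008) for p in((600,497),(660,665),(112,728),(92,548))];print("plate side",c,np.mean(c,0))
e=(c[0]+c[1]-c[2]-c[3])/2;print(np.linalg.norm(e),np.degrees(np.arctan2(e[1],e[0])))
print("pin cap",tri(s,S(544,374),t,T(217,74)), "top@.116",plane(t,T(217,74),.116))
print("green cap",tri(s,S(105,50),t,R(292,436)),"z .085",plane(t,R(292,436),.085))
print("red top", tri(s,S(412,388),t,T(242,205)),plane(t,T(242,205),.105))
for nm,uv in(("purple",(375,256)),):print(nm,plane(s,uv,.06))
print("jar",plane(t,(313,150),.036),"purple",plane(t,(355.5,183),.08),"white",plane(t,(376,147),.08),"bottle",plane(t,(345,328),.04),"mould",plane(t,(396,330),.026))
```

```text
rack holes top [array([0.5215, 0.3712, 0.046 ]), array([0.4804, 0.3528, 0.046 ])]
rack holes side [array([0.5206, 0.3717, 0.046 ]), array([0.4805, 0.3531, 0.046 ])]
rack corners top [array([0.531 , 0.4047, 0.046 ]), array([0.553 , 0.3589, 0.046 ]), array([0.4288, 0.3017, 0.046 ]), array([0.4078, 0.3476, 0.046 ])] [0.4802 0.3532 0.046 ]
rack side [array([0.4082, 0.3511, 0.046 ]), array([0.5322, 0.4061, 0.046 ]), array([0.5527, 0.3598, 0.046 ]), array([0.4312, 0.3047, 0.046 ])] [0.4811 0.3554 0.046 ]
plate top [array([0.6447, 0.1476, 0.008 ]), array([0.6611, 0.0658, 0.008 ]), array([0.4703, 0.0305, 0.008 ]), array([0.4553, 0.1132, 0.008 ])] [0.5578 0.0893 0.008 ]
0.19325437805109782 10.3896975068239
plate side [array([0.6444, 0.1466, 0.008 ]), array([0.6597, 0.0615, 0.008 ]), array([0.4709, 0.0265, 0.008 ]), array([0.4546, 0.1126, 0.008 ])] [0.5574 0.0868 0.008 ]
0.19242449779984078 10.320562446251154
pin cap [0.6152 0.1002 0.1069] top@.116 [0.6127 0.1022 0.116 ]
green cap [0.4398 0.3335 0.086 ] z .085 [0.4397 0.3336 0.085 ]
red top [0.5703 0.0925 0.1059] [0.5707 0.0923 0.105 ]
purple [0.6233 0.2358 0.06  ]
jar [0.6877 0.2916 0.036 ] purple [0.6158 0.2185 0.08  ] white [0.6794 0.1843 0.08  ] bottle [0.3769 0.2318 0.04  ] mould [0.375  0.1447 0.026 ]
```

```bash
python3 -m creep '[{"tz":-0.05},{"tz":-0.05},{"tz":-0.05},{"rx":-10},{"rx":-10}]'
python3 - <<'E'
from cell import env
from h import *
o=env.get_obs()
print(o["time_s"],o["qpos"],o["tool_pos"],o["tool_rot"])
s=load("side")
for p in((.37,-.17,.38),(.295,-.17,.38),(.445,-.17,.38),(.37,-.17,.5)):print(proj(s,p))
E
```

```text
0.1 [68.35976623 18.43454889 -4.0156985  83.16905594  1.29517648 78.54096914
 -3.25899016] [ 0.2479806  -0.60033749  0.24656384] [-1.79900670e+02  5.64952591e-03  2.24510621e+01]
[ 77.57080245 231.32290296]
[-24.66459913 229.15512159]
[180.44081312 233.50414048]
[31.87167864 68.79844378]$[0]: bad value
```

```bash
python3 -m creep '[{"tx":0,"ty":0,"tz":-0.05,"rx":0,"ry":0,"rz":0},{"tx":0,"ty":0,"tz":-0.05,"rx":0,"ry":0,"rz":0},{"tx":0,"ty":0,"tz":-0.05,"rx":0,"ry":0,"rz":0},{"tx":0,"ty":0,"tz":0,"rx":-10,"ry":0,"rz":0},{"tx":0,"ty":0,"tz":0,"rx":-10,"ry":0,"rz":0}]'
python3 - <<'E'
from cell import env
o=env.get_obs()
print(o["time_s"],o["qpos"],o["tool_pos"],o["tool_rot"])
E
```

```text
time_s: 0.72
tool_pos: [0.2488, -0.602, 0.3984]
tool_rot: [159.6, -0.0, 22.5]
force: [-0.0, 0.1, -0.0]
grip_width: 0.0869
0.725 [68.90166246  2.33857546 -4.37068866 87.25760072  1.28277894 70.05599596
 -3.19828188] [ 0.24879821 -0.60196845  0.39838936] [ 1.59616627e+02 -8.89069529e-03  2.24578221e+01]
```

```bash
cat > fk.py <<'E'
import numpy as np
D=[(18.435,101.60,180.14,.6495,.2466),(2.339,89.596,159.65,.6514,.3984)]
def fit(D,n=4):
    A=[];B=[]
    for p,q,f,r,z in D:
        p,q,f=np.radians([p,q,f]); s,c=np.sin,np.cos
        A+= [[s(p),s(q),s(f),0,c(q),c(f)][:n],[c(p),c(q),c(f),1,-s(q),-s(f)][:n]];B+=[r,z]
    return np.linalg.lstsq(np.array(A),np.array(B),rcond=None)
if __name__=="__main__": 
    f=fit(D); print(f[0],f[3])
E
python3 fk.py
```

```text
[0.46787032 0.51286042 0.34351194 0.2493752 ] [2.42208532 1.44853979 0.18686701 0.01777354]
```

```bash
python3 -m creep '[{"tx":0,"ty":0.021,"tz":-0.056,"rx":-10,"ry":0,"rz":0},{"tx":0,"ty":0.03,"tz":-0.052,"rx":-10,"ry":0,"rz":0},{"tx":0,"ty":0.039,"tz":-0.046,"rx":-10,"ry":0,"rz":0},{"tx":0,"ty":0.046,"tz":-0.039,"rx":-10,"ry":0,"rz":0}]'
python3 - <<'E'
from cell import env
o=env.get_obs()
print(o["time_s"],o["qpos"],o["tool_pos"],o["tool_rot"])
q=o["qpos"];p=o["tool_pos"]
import fk
d=(q[1],q[1]+q[3],q[1]+q[3]+q[5],np.hypot(p[0],p[1]),p[2]) if 0 else (q[1],q[1]+q[3],q[1]+q[3]+q[5],(p[0]**2+p[1]**2)**.5,p[2])
print(d); D=fk.D+[d]
for n in(4,5,6): f=fk.fit(D,n);print(f[0],f[3][-1],f[1])
E
```

```text
time_s: 1.23
tool_pos: [0.2512, -0.6074, 0.6418]
tool_rot: [120.0, 0.0, 22.5]
force: [-12.3, 31.3, -0.0]
grip_width: 0.0869
1.225 [ 73.97371789 -17.30650099  -7.494123    93.97580413  -0.73702876
  43.17123694  -1.73847697] [ 0.2512274  -0.60735877  0.64182056] [1.19973700e+02 8.73750807e-05 2.24842280e+01]
(np.float64(-17.30650099419289), np.float64(76.66930313356073), np.float64(119.84054007421585), np.float64(0.6572669791750706), np.float64(0.6418205603305299))
[0.46187847 0.51479996 0.33863795 0.25067033] 0.1226550582257484 [2.11704539e-08]
[0.46698363 0.51454406 0.33879154 0.25271901 0.00697038] 0.009967955700937071 [1.33201022e-08]
[0.49359583 0.51391664 0.3422705  0.25862494 0.03541246 0.00205216] 0.0027996442646009314 []
```

```bash
cat >> fk.py <<'E'
from scipy.spatial.transform import Rotation as Ro
a,b,L,d0=.462,.515,.339,.2507
def pose(q2,q4,q6,az):
    p,q,f=np.radians([q2,q2+q4,q2+q4+q6]); al=np.radians(az)
    r=a*np.sin(p)+b*np.sin(q)+L*np.sin(f); z=d0+a*np.cos(p)+b*np.cos(q)+L*np.cos(f)
    er=np.array([np.cos(al),np.sin(al),0]);ez=np.array([0,0,1.])
    Z=np.sin(f)*er+np.cos(f)*ez; Y=-np.cos(f)*er+np.sin(f)*ez
    return r*er+z*ez, np.c_[np.cross(Y,Z),Y,Z]
def cur():
    from cell import env
    o=env.get_obs(); return np.array(o["tool_pos"]),Ro.from_euler("xyz",o["tool_rot"],degrees=True).as_matrix(),o
def rows(wps,start):
    P,R=start
    for p,Q in wps:
        t=R.T@(p-P); w=np.degrees(Ro.from_matrix(R.T@Q).as_rotvec())
        print("t",np.round(t,3),"r",np.round(w,1),"->",np.round(p,3)); P,R=p,Q
E
python3 - <<'E'
from fk import *
P,R,o=cur(); print(o["joint_velocities"],o["force"])
az=np.degrees(np.arctan2(P[1],P[0]))
q0=np.array([-17.3,94,43.2]);q1=np.array([-8,30,10])
N=10
W=[pose(*(q0+(q1-q0)*k/N),az) for k in range(1,N+1)]
rows(W,(P,R))
E
```

```text
[ 36.61306956  -0.86552046 -25.84962454  -6.19327847 -18.45347116
 -81.28810037  11.45837149] [-1.23146949e+01  3.13204162e+01 -7.31204454e-04]
t [-0.     0.091 -0.034] r [-8.9 -0.   0. ] -> [ 0.257 -0.622  0.738]
t [-0.     0.092 -0.031] r [-8.8 -0.   0. ] -> [ 0.259 -0.626  0.835]
t [ 0.     0.093 -0.028] r [-8.8  0.   0. ] -> [ 0.256 -0.619  0.932]
t [-0.     0.094 -0.026] r [-8.8 -0.   0. ] -> [ 0.248 -0.601  1.028]
t [-0.     0.094 -0.023] r [-8.8  0.  -0. ] -> [ 0.236 -0.571  1.119]
t [ 0.     0.094 -0.021] r [-8.8  0.   0. ] -> [ 0.22  -0.532  1.206]
t [-0.     0.094 -0.018] r [-8.8 -0.  -0. ] -> [ 0.2   -0.482  1.286]
t [ 0.     0.094 -0.016] r [-8.8  0.  -0. ] -> [ 0.175 -0.424  1.358]
t [-0.     0.094 -0.014] r [-8.8  0.   0. ] -> [ 0.148 -0.358  1.421]
t [ 0.     0.094 -0.012] r [-8.8 -0.  -0. ] -> [ 0.118 -0.285  1.473]
```

```bash
python3 -m creep '[{"tx":0,"ty":0.046,"tz":-0.014,"rx":-4.4,"ry":0,"rz":0},{"tx":0,"ty":0.046,"tz":-0.014,"rx":-4.4,"ry":0,"rz":0},{"tx":0,"ty":0.046,"tz":-0.015,"rx":-4.4,"ry":0,"rz":0},{"tx":0,"ty":0.046,"tz":-0.015,"rx":-4.4,"ry":0,"rz":0},{"tx":0,"ty":0.046,"tz":-0.014,"rx":-4.4,"ry":0,"rz":0},{"tx":0,"ty":0.046,"tz":-0.014,"rx":-4.4,"ry":0,"rz":0}]'
python3 - <<'E'
from fk import *
P,R,o=cur(); print(o["qpos"],o["joint_velocities"])
print(P,pose(*o["qpos"][[1,3,5]],-67.5)[0])
E
```

```text
time_s: 1.98
tool_pos: [0.2547, -0.6164, 0.9267]
tool_rot: [93.8, 0.0, 22.5]
force: [-0.4, -0.1, -1.3]
grip_width: 0.087
[ 74.39849319 -15.3423879   -7.50761229  76.23300355   0.48023185
  32.80018151  -2.40233212] [  0.5333086    0.90846646   0.05750388 -22.19879352   1.23096777
 -13.99856072  -0.88654463]
[ 0.25472956 -0.61643517  0.92665439] [ 0.25487083 -0.61531262  0.92494952]
```

```bash
python3 -m creep '[{"tx":0,"ty":0.047,"tz":-0.013,"rx":-4.4,"ry":0,"rz":0},{"tx":0,"ty":0.047,"tz":-0.013,"rx":-4.4,"ry":0,"rz":0},{"tx":0,"ty":0.047,"tz":-0.012,"rx":-4.4,"ry":0,"rz":0},{"tx":0,"ty":0.047,"tz":-0.012,"rx":-4.4,"ry":0,"rz":0},{"tx":0,"ty":0.047,"tz":-0.011,"rx":-4.4,"ry":0,"rz":0},{"tx":0,"ty":0.047,"tz":-0.01,"rx":-4.4,"ry":0,"rz":0},{"tx":0,"ty":0.047,"tz":-0.01,"rx":-4.4,"ry":0,"rz":0},{"tx":0,"ty":0.047,"tz":-0.009,"rx":-4.4,"ry":0,"rz":0},{"tx":0,"ty":0.047,"tz":-0.008,"rx":-4.4,"ry":0,"rz":0},{"tx":0,"ty":0.047,"tz":-0.008,"rx":-4.4,"ry":0,"rz":0},{"tx":0,"ty":0.047,"tz":-0.007,"rx":-4.4,"ry":0,"rz":0}]'
python3 - <<'E'
from fk import *
P,R,o=cur(); print(o["qpos"],o["joint_velocities"])
az=np.degrees(np.arctan2(P[1],P[0]))
print(az,pose(*o["qpos"][[1,3,5]],az)[0])
E
```

```text
time_s: 3.35
tool_pos: [0.1542, -0.3731, 1.3746]
tool_rot: [45.3, 0.0, 22.5]
force: [0.1, -1.2, -0.1]
grip_width: 0.0871
[ 76.27892708 -14.65056359  -7.70587081  47.41003372   2.13218786
  12.45489308  -4.35697782] [  2.63143908  -0.16512512  -0.11993356 -18.88438424   0.72038361
 -16.1693      -2.25046874]
-67.54418781833633 [ 0.15371546 -0.37191295  1.36957842]
```

```bash
python3 -m creep '[{"tx":0,"ty":0.047,"tz":-0.006,"rx":-4.4,"ry":0,"rz":0},{"tx":0,"ty":0.047,"tz":-0.006,"rx":-4.4,"ry":0,"rz":0},{"tx":0,"ty":0.03,"tz":-0.003,"rx":-2,"ry":0,"rz":0},{"tx":0,"ty":0,"tz":0,"rx":0,"ry":0,"rz":0}]'
python3 - <<'E'
from fk import *
P,R,o=cur(); print(o["qpos"],o["joint_velocities"])
az=np.degrees(np.arctan2(P[1],P[0]));print(az)
W=[]
for k in range(1,10):
    A=Ro.from_euler("z",8.5*k,degrees=True).as_matrix(); W.append((A@P,A@R))
rows(W,(P,R))
E
```

```text
time_s: 3.85
tool_pos: [0.1141, -0.2748, 1.4468]
tool_rot: [34.4, 0.0, 22.5]
force: [0.1, 0.8, -0.9]
grip_width: 0.0869
[ 77.05283591 -14.85142757  -7.55095926  40.66102989   2.21645051
   8.41077179  -5.08649422] [-0.11562386  1.18682362 -0.13060877  3.08249864  0.02648402  1.4795064
 -0.00346372]
-67.44450495612593
t [ 0.044  0.003 -0.002] r [-0.   4.8  7. ] -> [ 0.153 -0.255  1.447]
t [ 0.044  0.003 -0.002] r [-0.   4.8  7. ] -> [ 0.189 -0.229  1.447]
t [ 0.044  0.003 -0.002] r [-0.   4.8  7. ] -> [ 0.221 -0.199  1.447]
t [ 0.044  0.003 -0.002] r [-0.   4.8  7. ] -> [ 0.248 -0.164  1.447]
t [ 0.044  0.003 -0.002] r [-0.   4.8  7. ] -> [ 0.27  -0.125  1.447]
t [ 0.044  0.003 -0.002] r [-0.   4.8  7. ] -> [ 0.285 -0.084  1.447]
t [ 0.044  0.003 -0.002] r [-0.   4.8  7. ] -> [ 0.295 -0.041  1.447]
t [ 0.044  0.003 -0.002] r [-0.   4.8  7. ] -> [0.298 0.003 1.447]
t [ 0.044  0.003 -0.002] r [-0.   4.8  7. ] -> [0.294 0.047 1.447]
```

```bash
python3 -m creep '[{"tx":0.044,"ty":0.003,"tz":-0.002,"rx":0,"ry":4.8,"rz":7},{"tx":0.044,"ty":0.003,"tz":-0.002,"rx":0,"ry":4.8,"rz":7},{"tx":0.044,"ty":0.003,"tz":-0.002,"rx":0,"ry":4.8,"rz":7},{"tx":0.044,"ty":0.003,"tz":-0.002,"rx":0,"ry":4.8,"rz":7},{"tx":0.044,"ty":0.003,"tz":-0.002,"rx":0,"ry":4.8,"rz":7}]'
python3 - <<'E'
from fk import *
P,R,o=cur(); print(o["qpos"],o["joint_velocities"],o["force"])
E
```

```text
time_s: 4.47
tool_pos: [0.2751, -0.1304, 1.4433]
tool_rot: [35.0, -0.2, 65.2]
force: [0.2, -0.7, 0.0]
grip_width: 0.0872
[ 38.98504004 -14.79380114  -8.69811246  40.94911313  -8.91713005
   8.59050396   2.74183676] [-60.1306138   -0.19344082  -2.2588706   -0.1046809  -17.67554523
   0.16104191  11.98228956] [ 0.16472875 -0.725326    0.02878649]
```

```bash
python3 -m creep '[{"tx":0.044,"ty":0.003,"tz":-0.002,"rx":0,"ry":4.8,"rz":7},{"tx":0.044,"ty":0.003,"tz":-0.002,"rx":0,"ry":4.8,"rz":7},{"tx":0.044,"ty":0.003,"tz":-0.002,"rx":0,"ry":4.8,"rz":7},{"tx":0.037,"ty":0.003,"tz":-0.002,"rx":0,"ry":4,"rz":5.9}]'
python3 - <<'E'
from fk import *
P,R,o=cur(); print(o["qpos"],o["joint_velocities"],o["force"])
az=np.degrees(np.arctan2(P[1],P[0]));print(az)
from scipy.optimize import fsolve
# target r .62, z .30, phi 180
f=lambda q:[np.hypot(*pose(q[0],q[1],180-q[0]-q[1],0)[0][:2])-.622, pose(q[0],q[1],180-q[0]-q[1],0)[0][2]-.27]
q=fsolve(f,[15,85]);q1=np.array([q[0],q[1],180-q.sum()]);print(q1)
q0=o["qpos"][[1,3,5]]
N=30
W=[]
for k in range(1,N+1):
    s=k/N; g=q0+(q1-q0)*s
    W.append(pose(*g,az+(9.3-az)*s))
rows(W,(P,R))
E
```

```text
time_s: 4.97
tool_pos: [0.2983, 0.038, 1.4441]
tool_rot: [34.9, -0.3, 97.8]
force: [1.6, -0.5, 0.2]
grip_width: 0.087
[ 10.44712683 -15.03912785  -9.8769535   40.89283199 -17.38712368
   8.81865073   8.431211  ] [-4.82141077e+01 -1.00581465e+00 -2.35530999e+00  4.37360599e-02
 -1.47162252e+01  7.29152309e-01  8.92251528e+00] [ 1.59297368 -0.47415799  0.22147796]
7.252589402189833
[14.38608608 85.58956944 80.02434448]
t [-0.    -0.056  0.002] r [ 4.7 -0.1 -0.5] -> [0.345 0.044 1.414]
t [ 0.    -0.055  0.009] r [4.8 0.  0.1] -> [0.393 0.051 1.385]
t [ 0.001 -0.055  0.01 ] r [4.8 0.  0. ] -> [0.439 0.057 1.355]
t [ 0.001 -0.054  0.011] r [4.8 0.1 0. ] -> [0.482 0.064 1.321]
t [ 0.001 -0.053  0.012] r [4.8 0.1 0. ] -> [0.523 0.07  1.285]
t [ 0.001 -0.052  0.014] r [4.8 0.1 0. ] -> [0.561 0.075 1.247]
t [ 0.001 -0.052  0.015] r [4.8 0.1 0. ] -> [0.597 0.081 1.208]
t [ 0.001 -0.051  0.016] r [4.8 0.1 0. ] -> [0.629 0.086 1.166]
t [ 0.001 -0.05   0.017] r [4.8 0.1 0. ] -> [0.659 0.091 1.123]
t [ 0.001 -0.049  0.017] r [4.8 0.1 0. ] -> [0.686 0.096 1.079]
t [ 0.001 -0.048  0.018] r [4.8 0.1 
[... 600 characters left out ...]
1 -0. ] -> [0.78  0.118 0.617]
t [ 0.001 -0.037  0.023] r [ 4.8  0.  -0. ] -> [0.773 0.118 0.574]
t [ 0.001 -0.035  0.024] r [ 4.8  0.  -0.1] -> [0.763 0.118 0.533]
t [ 0.001 -0.034  0.024] r [ 4.8  0.  -0.1] -> [0.751 0.117 0.493]
t [ 0.001 -0.033  0.024] r [ 4.8  0.  -0.1] -> [0.737 0.115 0.455]
t [ 0.001 -0.032  0.024] r [ 4.8  0.  -0.1] -> [0.721 0.114 0.419]
t [ 0.001 -0.031  0.024] r [ 4.8  0.  -0.1] -> [0.703 0.112 0.384]
t [ 0.001 -0.03   0.024] r [ 4.8  0.  -0.1] -> [0.683 0.109 0.352]
t [ 0.001 -0.029  0.023] r [ 4.8  0.  -0.1] -> [0.661 0.107 0.323]
t [ 0.001 -0.027  0.023] r [ 4.8  0.  -0.1] -> [0.638 0.104 0.295]
t [ 0.001 -0.026  0.023] r [ 4.8  0.  -0.1] -> [0.614 0.101 0.27 ]
```

```bash
python3 -m creep '[{"tx":0,"ty":-0.055,"tz":0.005,"rx":4.7,"ry":0,"rz":0},{"tx":0,"ty":-0.055,"tz":0.009,"rx":4.8,"ry":0,"rz":0},{"tx":0.001,"ty":-0.055,"tz":0.01,"rx":4.8,"ry":0,"rz":0},{"tx":0.001,"ty":-0.054,"tz":0.011,"rx":4.8,"ry":0.1,"rz":0},{"tx":0.001,"ty":-0.053,"tz":0.012,"rx":4.8,"ry":0.1,"rz":0},{"tx":0.001,"ty":-0.052,"tz":0.014,"rx":4.8,"ry":0.1,"rz":0},{"tx":0.001,"ty":-0.052,"tz":0.015,"rx":4.8,"ry":0.1,"rz":0},{"tx":0.001,"ty":-0.051,"tz":0.016,"rx":4.8,"ry":0.1,"rz":0},{"tx":0.001,"ty":-0.05,"tz":0.017,"rx":4.8,"ry":0.1,"rz":0},{"tx":0.001,"ty":-0.049,"tz":0.017,"rx":4.8,"ry":0.1,"rz":0},{"tx":0.001,"ty":-0.048,"tz":0.018,"rx":4.8,"ry":0.1,"rz":0},{"tx":0.001,"ty":-0.047,"tz":0.019,"rx":4.8,"ry":0.1,"rz":0},{"tx":0.001,"ty":-0.046,"tz":0.02,"rx":4.8,"ry":0.1,"rz":0},{"tx":0.001,"ty":-0.045,"tz":0.02,"rx":4.8,"ry":0.1,"rz":0},{"tx":0.001,"ty":-0.044,"tz":0.021,"rx":4.8,"ry":0.1,"rz":0}]'
python3 - <<'E'
from fk import *
P,R,o=cur(); print(o["qpos"],o["force"])
# remaining: path to hover above pin: tool down, jaws along hitch y
from scipy.optimize import fsolve
q0=o["qpos"][[1,3,5]];az=np.degrees(np.arctan2(P[1],P[0]))
f=lambda q:[pose(q[0],q[1],180-q[0]-q[1],0)[0][0]-.623, pose(q[0],q[1],180-q[0]-q[1],0)[0][2]-.23]
q=fsolve(f,[15,85]);q1=np.array([q[0],q[1],180-q.sum()])
N=16;W=[]
for k in range(1,N+1):
    s=k/N; g=q0+(q1-q0)*s
    p,Q=pose(*g,az+(9.26-az)*s); W.append((p,Q@Ro.from_euler("z",-s*88.9,degrees=True).as_matrix()))
print(W[-1][1])
rows(W,(P,R))
E
```

```text
time_s: 6.85
tool_pos: [0.7753, 0.1154, 0.8485]
tool_rot: [106.9, -0.0, 98.6]
force: [0.7, -0.0, -0.2]
grip_width: 0.0868
[ 19.3559047    0.62473562 -31.27260021  62.6613917    4.68547833
  43.83637679  -4.06511997] [ 0.65645494 -0.00926046 -0.17091234]
[[-9.89875563e-01 -1.41937905e-01  1.20868757e-16]
 [-1.41937905e-01  9.89875563e-01  1.97063827e-17]
 [-1.22442111e-16  2.35100864e-18 -1.00000000e+00]]
t [ 0.001 -0.044  0.028] r [ 4.8  0.1 -5.6] -> [0.789 0.118 0.798]
t [ 0.005 -0.041  0.022] r [ 4.5  0.7 -5.6] -> [0.794 0.12  0.752]
t [ 0.008 -0.039  0.023] r [ 4.4  1.1 -5.6] -> [0.797 0.121 0.706]
t [ 0.012 -0.037  0.023] r [ 4.3  1.6 -5.6] -> [0.796 0.121 0.661]
t [ 0.015 -0.035  0.023] r [ 4.1  2.  -5.6] -> [0.793 0.122 0.617]
t [ 0.018 -0.032  0.023] r [ 3.9  2.3 -5.6] -> [0.788 0.121 0.574]
t [ 0.02  -0.029  0.024] r [ 3.7  2.7 -5.6] -> [0.78  0.121 0.532]
t [ 0.022 -0.027  0.024] r [ 3.4  3.1 -5.6] -> [0.769 0.12  0.491]
t [ 0.024 -0.024  0.024] r [ 3.1  3.4 -5.6] -> [0.756 0.119 0.452]
t [ 0.025 -0.02   0.024] r [ 2.7  3.6 -5.6] -> [0.741 0.117 0.415]
t [ 0.026 -0.017  0.024] r [ 2.4  3.9 -5.6] -> [0.724 0.115 0.379]
t [ 0.027 -0.014  0.024] r [ 2.   4.1 -5.6] -> [0.705 0.113 0.345]
t [ 0.027 -0.011  0.024] r [ 1.6  4.3 -5.6] -> [0.685 0.11  0.313]
t [ 0.027 -0.008  0.024] r [ 1.2  4.4 -5.6] -> [0.663 0.107 0.283]
t [ 0.027 -0.005  0.024] r [ 0.7  4.5 -5.6] -> [0.639 0.104 0.255]
t [ 0.027 -0.003  0.023] r [ 0.3  4.5 -5.6] -> [0.615 0.1   0.23 ]
```

```bash
python3 -m creep '[{"tx":0.001,"ty":-0.044,"tz":0.026,"rx":4.8,"ry":0.1,"rz":-5.6},{"tx":0.005,"ty":-0.041,"tz":0.022,"rx":4.5,"ry":0.7,"rz":-5.6},{"tx":0.008,"ty":-0.039,"tz":0.023,"rx":4.4,"ry":1.1,"rz":-5.6},{"tx":0.012,"ty":-0.037,"tz":0.023,"rx":4.3,"ry":1.6,"rz":-5.6},{"tx":0.015,"ty":-0.035,"tz":0.023,"rx":4.1,"ry":2,"rz":-5.6},{"tx":0.018,"ty":-0.032,"tz":0.023,"rx":3.9,"ry":2.3,"rz":-5.6},{"tx":0.02,"ty":-0.029,"tz":0.024,"rx":3.7,"ry":2.7,"rz":-5.6},{"tx":0.022,"ty":-0.027,"tz":0.024,"rx":3.4,"ry":3.1,"rz":-5.6},{"tx":0.024,"ty":-0.024,"tz":0.024,"rx":3.1,"ry":3.4,"rz":-5.6},{"tx":0.025,"ty":-0.02,"tz":0.024,"rx":2.7,"ry":3.6,"rz":-5.6}]'
cat > tgt.py <<'E'
from fk import *
import sys
YAW=10.35
def down(yaw): # tool down, tool y along azimuth yaw+90
    y=np.radians(yaw+90); Y=np.array([np.cos(y),np.sin(y),0]);Z=np.array([0,0,-1.]); return np.c_[np.cross(Y,Z),Y,Z]
def go(p,yaw,N):
    P,R,o=cur(); Q=down(yaw); p=np.array(p)
    w=Ro.from_matrix(R.T@Q).as_rotvec()
    W=[(P+(p-P)*k/N, R@Ro.from_rotvec(w*k/N).as_matrix()) for k in range(1,N+1)]
    rows(W,(P,R))
E
python3 - <<'E'
from tgt import *
P,R,o=cur(); print(o["qpos"],o["force"])
go([.615,.0995,.20],YAW,6)
E
```

```text
time_s: 8.1
tool_pos: [0.7406, 0.1161, 0.415]
tool_rot: [164.0, 22.3, 151.6]
force: [0.3, -1.1, 0.0]
grip_width: 0.0871
[ 18.0680476   12.46091406 -35.81043915  78.08216015  11.39209344
  64.78648889  47.08214373] [ 0.25741174 -1.12391881  0.04954965]
t [ 0.029 -0.019  0.022] r [ 1.3  4.4 -5.8] -> [0.72  0.113 0.379]
t [ 0.029 -0.016  0.025] r [ 1.3  4.4 -5.8] -> [0.699 0.111 0.343]
t [ 0.029 -0.012  0.027] r [ 1.3  4.4 -5.8] -> [0.678 0.108 0.308]
t [ 0.028 -0.009  0.03 ] r [ 1.3  4.4 -5.8] -> [0.657 0.105 0.272]
t [ 0.026 -0.005  0.032] r [ 1.3  4.4 -5.8] -> [0.636 0.102 0.236]
t [ 0.024 -0.002  0.034] r [ 1.3  4.4 -5.8] -> [0.615 0.1   0.2  ]
```

```bash
python3 -m creep '[{"tx":0.029,"ty":-0.019,"tz":0.022,"rx":1.3,"ry":4.4,"rz":-5.8},{"tx":0.029,"ty":-0.016,"tz":0.025,"rx":1.3,"ry":4.4,"rz":-5.8},{"tx":0.029,"ty":-0.012,"tz":0.027,"rx":1.3,"ry":4.4,"rz":-5.8},{"tx":0.028,"ty":-0.009,"tz":0.03,"rx":1.3,"ry":4.4,"rz":-5.8},{"tx":0.026,"ty":-0.005,"tz":0.032,"rx":1.3,"ry":4.4,"rz":-5.8},{"tx":0.024,"ty":-0.002,"tz":0.034,"rx":1.3,"ry":4.4,"rz":-5.8},{"tx":0,"ty":0,"tz":0,"rx":0,"ry":0,"rz":0}]' 0.05
python3 - <<'E'
from tgt import *
from h import *
P,R,o=cur(); print(o["qpos"],o["force"])
go([.615,.0995,.098],YAW,3)
s=snap("side",1);t=snap("top",1)
crop(s,(280,150,480,400),3,"pics/s1.png");crop(t,(350,130,480,290),3.7,"pics/t1.png")
E
```

```text
time_s: 8.98
tool_pos: [0.6151, 0.1005, 0.1992]
tool_rot: [-180.0, 0.1, -169.9]
force: [0.3, 0.4, 0.4]
grip_width: 0.0504
[ 19.50096766  20.95556746 -39.15694305  89.85445308  13.61528762
  73.96718138  78.55052704] [0.32379887 0.36478461 0.42084803]
t [ 0.    -0.     0.034] r [-0.   0.  -0.1] -> [0.615 0.1   0.165]
t [ 0.    -0.     0.034] r [-0.   0.  -0.1] -> [0.615 0.1   0.132]
t [ 0.    -0.     0.034] r [-0.   0.  -0.1] -> [0.615 0.1   0.098]
```

View pics/s1.png

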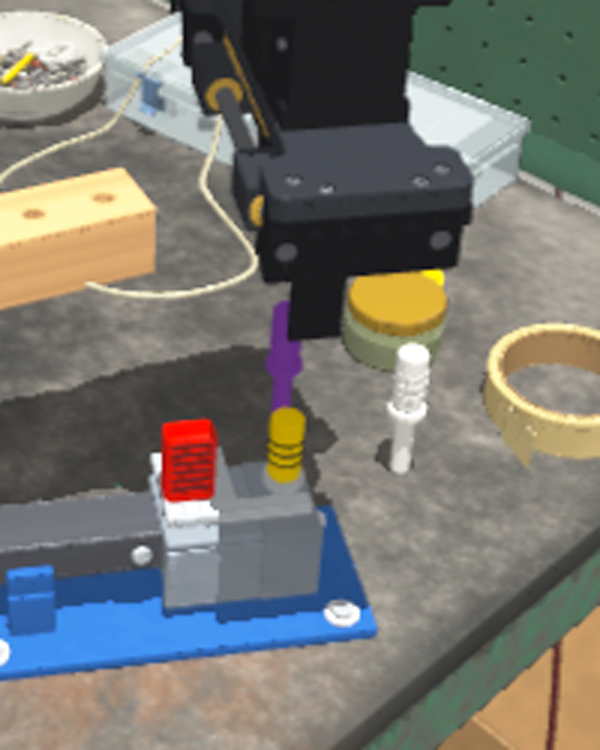

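View pics/t1.png

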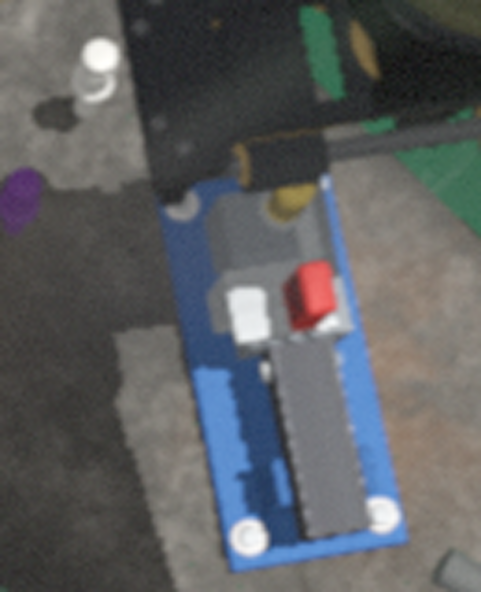

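Run:
```python
from h import *
s=load("side",1)
u=np.array([-.18,.984,0])
for d in(-.025,-.04,.025): print(d,proj(s,np.array([.6151,.1005,.174])+u*d))
print(proj(s,[.615,.1,.107]),[b[1:] for b in blobs(s,(20,140,90),(35,255,255),(360,280,385,315))[0]])
for z in(.107,.09): 
  print(plane(s,(375.4,289),z))
```

```text
-0.025 [383.29820635 259.72193354]
-0.04 [386.17091269 266.97637371]
0.025 [374.36457926 237.161861  ]
[375.58224905 288.15340695] [(array([374.90977444, 297.68045113]), array([369, 286,  13,  25]))]
[0.61466788 0.09820677 0.107     ]
[0.6166291  0.11847408 0.09      ]
```

```bash
python3 -m creep '[{"tx":0,"ty":-0.001,"tz":0.04,"rx":0,"ry":0,"rz":-0.3},{"tx":0,"ty":0,"tz":0.035,"rx":0,"ry":0,"rz":0},{"tx":0,"ty":0,"tz":0.018,"rx":0,"ry":0,"rz":0},{"tx":0,"ty":0,"tz":0.008,"rx":0,"ry":0,"rz":0},{"tx":0,"ty":0,"tz":0,"rx":0,"ry":0,"rz":0}]' && python3 -m creep '[{"tx":0,"ty":0,"tz":0,"rx":0,"ry":0,"rz":0},{"tx":0,"ty":0,"tz":0,"rx":0,"ry":0,"rz":0},{"tx":0,"ty":0,"tz":0,"rx":0,"ry":0,"rz":0}]' 0 20
```

```text
time_s: 9.7
tool_pos: [0.6204, 0.0998, 0.1042]
tool_rot: [-179.9, 0.8, -169.7]
force: [0.4, 0.2, 1.0]
grip_width: 0.0496
time_s: 10.07
tool_pos: [0.6201, 0.0996, 0.1039]
tool_rot: [-179.9, 0.7, -169.6]
force: [-0.2, 0.6, 0.6]
grip_width: 0.0279
```

```bash
python3 -m creep '[{"tx":0.005,"ty":0,"tz":0.006,"rx":0,"ry":-0.7,"rz":0}]' 0.03
python3 - <<'E'
from tgt import *
P,R,o=cur(); print(o["qpos"],P,o["tool_rot"],o["force"])
go([.615,.0995,.098],YAW,1)
E
```

```text
time_s: 10.2
tool_pos: [0.6156, 0.099, 0.0977]
tool_rot: [-179.9, 1.5, -169.6]
force: [-0.2, 0.1, 0.1]
grip_width: 0.0289
[ 18.62174038  25.2240408  -37.60021588  97.02295066  17.37633741
  62.09663566  76.19356445] [0.6156223  0.09897066 0.09767648] [-179.91575205    1.49670859 -169.63361712] [-0.15366162  0.08986578  0.07175297]
t [ 0.001  0.001 -0.   ] r [-0.1  1.5  0. ] -> [0.615 0.1   0.098]
```

```bash
python3 -m creep '[{"tx":0.0,"ty":0.0005,"tz":0,"rx":0,"ry":1.5,"rz":0}]'; python3 -m creep '[{"tx":0,"ty":0,"tz":0,"rx":0,"ry":0,"rz":0},{"tx":0,"ty":0,"tz":0,"rx":0,"ry":0,"rz":0},{"tx":0,"ty":0,"tz":0,"rx":0,"ry":0,"rz":0}]' 0 20;  python3 - <<'E'
from tgt import *
P,R,o=cur(); print(o["qpos"],P,o["tool_rot"],o["force"],o["grip_width"])
E
```

```text
time_s: 10.32
tool_pos: [0.6133, 0.0987, 0.0966]
tool_rot: [-179.9, -0.3, -169.6]
force: [-0.5, -0.1, -0.4]
grip_width: 0.0297
time_s: 10.7
tool_pos: [0.6151, 0.0994, 0.0974]
tool_rot: [-179.9, -0.1, -169.6]
force: [-0.5, -0.4, 0.5]
grip_width: 0.0154
[ 18.04885159  26.2695396  -37.39617038  95.67832493  17.4713269
  64.10749287  76.13220105] [0.61505606 0.09936719 0.09739715] [-1.79911571e+02 -1.05297211e-01 -1.69628146e+02] [-0.4838773  -0.3603288   0.46796287] 0.01544916668192354
```

```bash
python3 -m creep '[{"tx":0,"ty":0,"tz":-0.008,"rx":0,"ry":0,"rz":0},{"tx":0,"ty":0,"tz":-0.012,"rx":0,"ry":0,"rz":0},{"tx":0,"ty":0,"tz":-0.015,"rx":0,"ry":0,"rz":0},{"tx":0,"ty":0,"tz":-0.02,"rx":0,"ry":0,"rz":0},{"tx":0,"ty":0,"tz":-0.03,"rx":0,"ry":0,"rz":0},{"tx":0,"ty":0,"tz":-0.03,"rx":0,"ry":0,"rz":0},{"tx":0,"ty":0,"tz":0,"rx":0,"ry":0,"rz":0}]';  python3 - <<'E'
from tgt import *
from h import *
P,R,o=cur(); print(P,o["tool_rot"],o["force"],o["grip_width"],o["qpos"])
s=snap("side",2)
crop(s,(280,130,480,400),3,"pics/s2.png")
cv2.imwrite("pics/s2.png",cv2.imread("pics/s2.png")[:600])
for y in (10.35,-30,24): print(y);go([.521,.3715,.22],y,12)
E
```

```text
time_s: 11.58
tool_pos: [0.6168, 0.1002, 0.2164]
tool_rot: [-179.9, 0.2, -169.6]
force: [-0.4, 0.2, -1.0]
grip_width: 0.0156
[0.61682266 0.10023544 0.21639082] [-179.87550456    0.24732111 -169.62865522] [-0.35836296  0.18712747 -0.99406403] 0.01563711878021852 [ 19.62598713  20.38632295 -39.39746574  88.51167807  13.35555913
  75.61343591  79.08102011]
10.35
t [ 0.004  0.024 -0.001] r [-0.  0.  0.] -> [0.608 0.122 0.215]
t [ 0.004  0.024 -0.001] r [-0.  0.  0.] -> [0.6   0.145 0.215]
t [ 0.004  0.024 -0.001] r [-0.  0.  0.] -> [0.592 0.168 0.216]
t [ 0.004  0.024 -0.001] r [-0.  0.  0.] -> [0.584 0.19  0.216]
t [ 0.004  0.024 -0.001] r [-0.  0.  0.] -> [0.576 0.213 0.217]
t [ 0.004  0.024 -0.001] r [-0.  0.  0.] -> [0.568 0.236 0.217]
t [ 0.004  0.024 -0.001] r [-0.  0.  0.] -> [0.561 0.258 0.218]
t [ 0.004  0.024 -0.001] r [-0.  0.  0.] -> [0.553 0.281 0.218]
t [ 0.004  0.024 -0.   ] r [-0.  0.  0.] -> [0.545 0.304 0.219]
t [ 0.004  0.024 -0.   ] r [-0.  0.  0.] -> [0.537 0.326 0.219]
t [ 0.004  0.024 -0.   ] r [-0.  0.  0.] -> [0.529 0.349 0.22 ]
t [ 0.004  0.024 -0.   ] r [-0.  0
[... 944 characters left out ...]
  -1.1] -> [0.6   0.145 0.215]
t [ 0.003  0.024 -0.001] r [-0.   0.  -1.1] -> [0.592 0.168 0.216]
t [ 0.002  0.024 -0.001] r [-0.   0.  -1.1] -> [0.584 0.19  0.216]
t [ 0.002  0.024 -0.001] r [-0.   0.  -1.1] -> [0.576 0.213 0.217]
t [ 0.001  0.024 -0.001] r [-0.   0.  -1.1] -> [0.568 0.236 0.217]
t [ 0.001  0.024 -0.001] r [-0.   0.  -1.1] -> [0.561 0.258 0.218]
t [ 0.     0.024 -0.001] r [-0.   0.  -1.1] -> [0.553 0.281 0.218]
t [-0.     0.024 -0.   ] r [-0.   0.  -1.1] -> [0.545 0.304 0.219]
t [-0.001  0.024 -0.   ] r [-0.   0.  -1.1] -> [0.537 0.326 0.219]
t [-0.001  0.024 -0.   ] r [-0.   0.  -1.1] -> [0.529 0.349 0.22 ]
t [-0.002  0.024 -0.   ] r [-0.   0.  -1.1] -> [0.521 0.371 0.22 ]
```

View pics/s2.png

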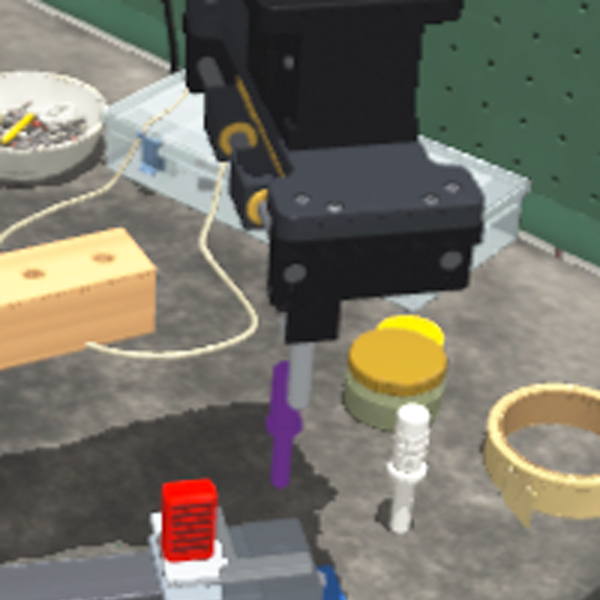

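```bash
python3 -m creep '[{"tx":0.004,"ty":0.024,"tz":0,"rx":0,"ry":0,"rz":0},{"tx":0.004,"ty":0.024,"tz":0,"rx":0,"ry":0,"rz":0},{"tx":0.004,"ty":0.024,"tz":0,"rx":0,"ry":0,"rz":0},{"tx":0.004,"ty":0.024,"tz":0,"rx":0,"ry":0,"rz":0},{"tx":0.004,"ty":0.024,"tz":0,"rx":0,"ry":0,"rz":0},{"tx":0.004,"ty":0.024,"tz":0,"rx":0,"ry":0,"rz":0},{"tx":0.004,"ty":0.024,"tz":0,"rx":0,"ry":0,"rz":0},{"tx":0.004,"ty":0.024,"tz":0,"rx":0,"ry":0,"rz":0},{"tx":0.004,"ty":0.024,"tz":0,"rx":0,"ry":0,"rz":0},{"tx":0.004,"ty":0.024,"tz":0,"rx":0,"ry":0,"rz":0},{"tx":0.004,"ty":0.024,"tz":0,"rx":0,"ry":0,"rz":0},{"tx":0.003,"ty":0.02,"tz":0.02,"rx":0,"ry":0,"rz":0},{"tx":0,"ty":0,"tz":0.02,"rx":0,"ry":0,"rz":0},{"tx":0,"ty":0,"tz":0,"rx":0,"ry":0,"rz":0},{"tx":0,"ty":0,"tz":0,"rx":0,"ry":0,"rz":0}]';  python3 - <<'E'
from tgt import *
from h import *
P,R,o=cur(); print(P,o["tool_rot"],o["force"],o["grip_width"],o["qpos"])
go([.521,.3715,P[2]],10.35,1)
print("exp s2",proj(load("side",2),[.6168,.1002,.146]),proj(load("side",2),[.6168,.1002,.187]))
s=snap("side",3);t=snap("top",3)
f=P+[0,0,-.0704]; print("foot px",proj(s,f),proj(s,f+[0,0,.041]),proj(t,f))
crop(s,(240,120,380,260),4.2,"pics/s3.png");crop(t,(225,190,355,300),5,"pics/t3.png")
E
```

```text
time_s: 13.5
tool_pos: [0.5185, 0.369, 0.1719]
tool_rot: [-179.9, -0.1, -169.7]
force: [-0.0, -0.4, -0.1]
grip_width: 0.0153
[0.51854287 0.36896328 0.17185708] [-1.79864183e+02 -1.31172550e-01 -1.69743985e+02] [-0.04966873 -0.36828476 -0.11754506] 0.015279589046108915 [ -3.93665581  25.45774711 -44.06855326  89.34557688  18.27415219
  72.81952572  49.53648543]
t [-0.003  0.002 -0.   ] r [-0.1 -0.1 -0.1] -> [0.521 0.372 0.172]
exp s2 [378.69010068 265.41194759] [380.6863369  240.11906222]
foot px [312.6053292 189.7198536] [312.55379638 168.88183207] [261.85926305 236.6303377 ]
```

View pics/s3.png

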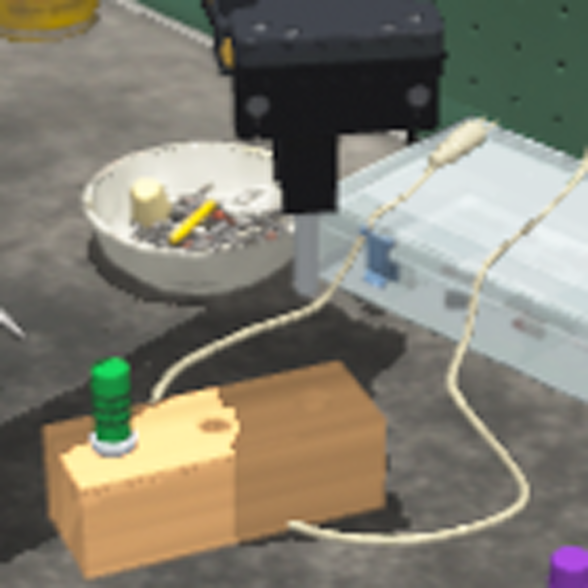

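View pics/t3.png

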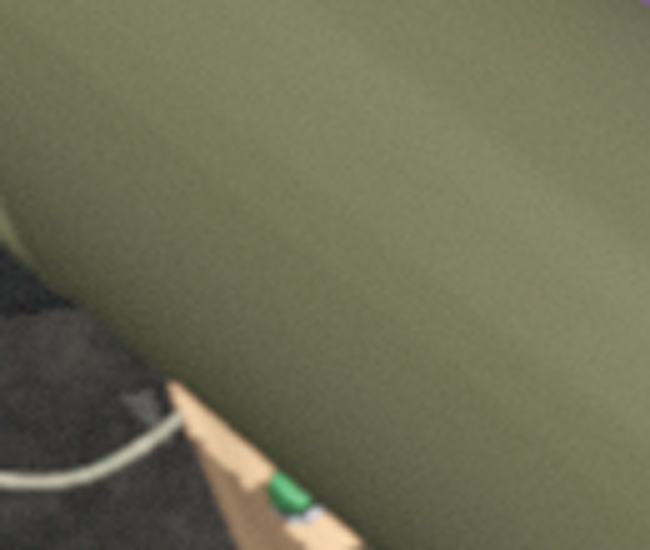

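Run:
```python
from h import *
s=load("side",3);g=s["pixels"].astype(float).mean(2)
for r in(175,179,183,186): print(r,g[r,303:324].astype(int))
s2=load("side",2);g=s2["pixels"].astype(float).mean(2)
for r in(250,254,258): print(r,g[r,370:390].astype(int))
```

```text
175 [130 139 129 134 127 141 162 133 134 136 135 132 138 159 160 164 170 174
 172 161 156]
179 [136 135 133 131 131 130 128 126 133 135 134 132 139 158 157 155 152 148
 147 146 156]
183 [133 132 131 120  94  76  84 116 133 135 135 132 134 146 148 159 174 179
 184 172 150]
186 [ 85  71  67  68  69  68  83 116 133 135 135 132 133 144 156 177 184 174
 157 181 182]
250 [122 122 118 106  99 100 112 135 142 145 147 146 145 137 119 109 108 105
 105 104]
254 [114  92  91  91  90  96 116 137 145 146 146 146 144 135 119 124 128 127
 122 115]
258 [ 97  86  89  90  92 104 125 139 145 146 146 146 143 130 108 109 107 107
 109 108]
```

```bash
python3 -m creep '[{"tx":-0.0028,"ty":0.002,"tz":0.02,"rx":0.1,"ry":0,"rz":0},{"tx":0,"ty":0,"tz":0.018,"rx":0,"ry":0,"rz":0},{"tx":0,"ty":0,"tz":0.006,"rx":0,"ry":0,"rz":0},{"tx":0,"ty":0,"tz":0,"rx":0,"ry":0,"rz":0},{"tx":0,"ty":0,"tz":0,"rx":0,"ry":0,"rz":0}]';  python3 - <<'E'
from tgt import *
P,R,o=cur(); print(P,o["tool_rot"],o["force"])
go([.521,.3714,.125],10.35,1)
E
```

```text
time_s: 14.22
tool_pos: [0.5202, 0.373, 0.1284]
tool_rot: [-179.8, -0.1, -169.6]
force: [0.0, 0.2, -0.5]
grip_width: 0.0155
[0.52015992 0.37297557 0.12835206] [-1.79827335e+02 -8.65286436e-02 -1.69622006e+02] [ 0.00899336  0.24410754 -0.49394918]
t [-0.001 -0.002  0.003] r [-0.2 -0.1  0. ] -> [0.521 0.371 0.125]
```

```bash
python3 -m creep '[{"tx":-0.0005,"ty":-0.0017,"tz":0,"rx":-0.2,"ry":0,"rz":0},{"tx":0,"ty":0,"tz":0,"rx":0,"ry":0,"rz":0},{"tx":0,"ty":0,"tz":0,"rx":0,"ry":0,"rz":0}]';  python3 - <<'E'
from tgt import *
from h import *
P,R,o=cur(); print(P,o["tool_rot"],o["force"],o["joint_velocities"])
s=snap("side",4);f=P+[0,0,-.0704]; print(proj(s,f),proj(s,[.521,.3714,.046]))
crop(s,(260,150,360,250),6,"pics/s4.png")
E
```

```text
time_s: 14.6
tool_pos: [0.521, 0.371, 0.1281]
tool_rot: [180.0, -0.1, -169.6]
force: [-0.7, -0.3, -0.5]
grip_width: 0.0156
[0.52095438 0.37097696 0.12814568] [ 1.79993714e+02 -1.01341527e-01 -1.69646784e+02] [-0.69126651 -0.26291112 -0.52947608] [-0.03651546  0.05250931 -0.02851995  0.07792196  0.11796936 -0.00067179
  0.02294654]
[314.05128431 210.32710635] [314.090288   215.71595329]
```

View pics/s4.png

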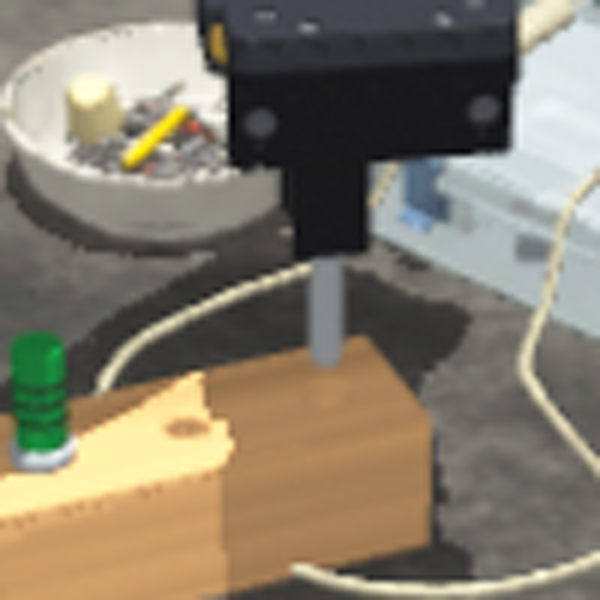

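```bash
python3 -m creep '[{"tx":0,"ty":0.0003,"tz":0.01,"rx":0,"ry":0,"rz":0},{"tx":0,"ty":0,"tz":0.006,"rx":0,"ry":0,"rz":0},{"tx":0,"ty":0,"tz":0.006,"rx":0,"ry":0,"rz":0},{"tx":0,"ty":0,"tz":0,"rx":0,"ry":0,"rz":0}]'
```

```text
time_s: 15.15
tool_pos: [0.5205, 0.3713, 0.1052]
tool_rot: [180.0, -0.2, -169.6]
force: [0.2, 0.9, -0.3]
grip_width: 0.0155
```

```bash
python3 -m creep '[{"tx":0,"ty":0,"tz":0.012,"rx":0,"ry":0,"rz":0},{"tx":0,"ty":0,"tz":0.01,"rx":0,"ry":0,"rz":0},{"tx":0,"ty":0,"tz":0.006,"rx":0,"ry":0,"rz":0},{"tx":0,"ty":0,"tz":0,"rx":0,"ry":0,"rz":0},{"tx":0,"ty":0,"tz":0,"rx":0,"ry":0,"rz":0}]'
```

```text
time_s: 15.78
tool_pos: [0.5206, 0.3713, 0.0779]
tool_rot: [-180.0, -0.1, -169.6]
force: [0.2, 1.1, -1.0]
grip_width: 0.0155
```

```bash
python3 -m creep '[{"tx":0,"ty":0,"tz":0.002,"rx":0,"ry":0,"rz":0},{"tx":0,"ty":0,"tz":0.001,"rx":0,"ry":0,"rz":0},{"tx":0,"ty":0,"tz":0.001,"rx":0,"ry":0,"rz":0},{"tx":0,"ty":0,"tz":0,"rx":0,"ry":0,"rz":0}]'
```

```text
time_s: 16.27
tool_pos: [0.5208, 0.3713, 0.0764]
tool_rot: [-179.9, -0.1, -169.6]
force: [-2.6, -3.7, 12.1]
grip_width: 0.0153
```

```bash
python3 -m creep '[{"tx":0,"ty":0,"tz":0,"rx":0,"ry":0,"rz":0},{"tx":0,"ty":0,"tz":0,"rx":0,"ry":0,"rz":0},{"tx":0,"ty":0,"tz":0,"rx":0,"ry":0,"rz":0},{"tx":0,"ty":0,"tz":-0.01,"rx":0,"ry":0,"rz":0},{"tx":0,"ty":0,"tz":-0.03,"rx":0,"ry":0,"rz":0},{"tx":0,"ty":0,"tz":-0.05,"rx":0,"ry":0,"rz":0},{"tx":0,"ty":0,"tz":-0.05,"rx":0,"ry":0,"rz":0}]' 0.045;  python3 - <<'E'
from tgt import *
from h import *
P,R,o=cur(); print(P,o["tool_rot"],o["force"],o["qpos"])
s=snap("side",5)
print(proj(s,[.521,.3714,.085]),[b[1:] for b in blobs(s,(20,140,70),(35,255,255),(295,180,330,225))[0]])
crop(s,(250,110,370,230),5,"pics/s5.png")
th=np.radians(10.35);ex=np.array([np.cos(th),np.sin(th)])
ball=np.array([.5822,.0937]);print("tab",ball-.012*ex)
E
```

```text
time_s: 17.15
tool_pos: [0.5207, 0.3711, 0.2156]
tool_rot: [-180.0, -0.2, -169.6]
force: [0.9, -0.0, 0.7]
grip_width: 0.0443
[0.52073226 0.37106762 0.2155625 ] [-1.79991410e+02 -1.50795701e-01 -1.69628611e+02] [ 0.92828797 -0.03355443  0.7157596 ] [ -3.63967172  24.04844216 -44.82538342  85.89783869  17.04761267
  77.23883636  50.59011428]
[314.07505019 197.12586942] [(array([313.70056497, 204.46327684]), array([309, 195,  10,  20]))]
tab [0.57039526 0.09154407]
```

View pics/s5.png

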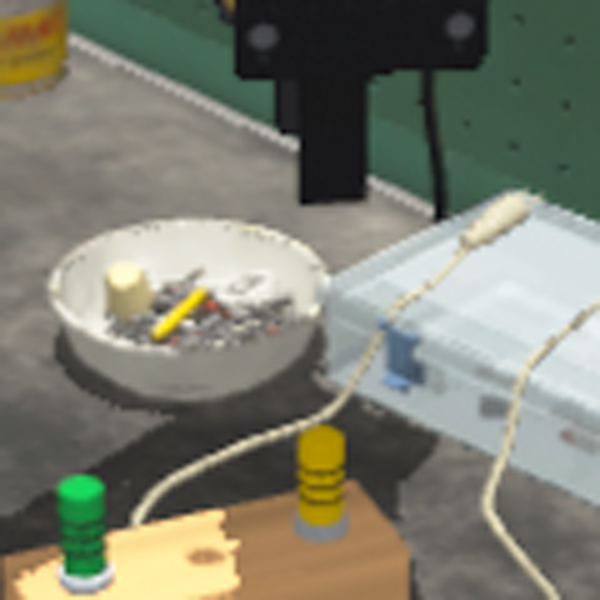

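Run:
```python
from tgt import *
go([.5704,.092,.20],10.35,9)
```

```text
t [ 0.    -0.032  0.002] r [0. 0. 0.] -> [0.528 0.342 0.221]
t [ 0.    -0.032  0.002] r [0. 0. 0.] -> [0.534 0.311 0.218]
t [ 0.    -0.032  0.003] r [0. 0. 0.] -> [0.539 0.28  0.216]
t [ 0.    -0.032  0.003] r [0. 0. 0.] -> [0.544 0.248 0.213]
t [ 0.    -0.032  0.003] r [0. 0. 0.] -> [0.549 0.217 0.21 ]
t [ 0.    -0.032  0.003] r [0. 0. 0.] -> [0.555 0.186 0.208]
t [ 0.    -0.032  0.003] r [0. 0. 0.] -> [0.56  0.155 0.205]
t [ 0.    -0.032  0.003] r [0. 0. 0.] -> [0.565 0.123 0.203]
t [ 0.    -0.032  0.003] r [0. 0. 0.] -> [0.57  0.092 0.2  ]
```

```bash
python3 -m creep '[{"tx":0,"ty":-0.032,"tz":0.002,"rx":0,"ry":0,"rz":0},{"tx":0,"ty":-0.032,"tz":0.003,"rx":0,"ry":0,"rz":0},{"tx":0,"ty":-0.032,"tz":0.003,"rx":0,"ry":0,"rz":0},{"tx":0,"ty":-0.032,"tz":0.003,"rx":0,"ry":0,"rz":0},{"tx":0,"ty":-0.032,"tz":0.003,"rx":0,"ry":0,"rz":0},{"tx":0,"ty":-0.032,"tz":0.003,"rx":0,"ry":0,"rz":0},{"tx":0,"ty":-0.032,"tz":0.003,"rx":0,"ry":0,"rz":0},{"tx":0,"ty":-0.032,"tz":0.003,"rx":0,"ry":0,"rz":0},{"tx":0,"ty":-0.032,"tz":0.003,"rx":0,"ry":0,"rz":0},{"tx":0,"ty":0,"tz":0.03,"rx":0,"ry":0,"rz":0},{"tx":0,"ty":0,"tz":0,"rx":0,"ry":0,"rz":0},{"tx":0,"ty":0,"tz":0,"rx":0,"ry":0,"rz":0}]';  python3 - <<'E'
from tgt import *
from h import *
P,R,o=cur(); print(o["qpos"],P,o["tool_rot"])
go([.5704,.092,.095],10.35,1)
s=snap("side",6);t=snap("top",6)
crop(s,(290,200,440,350),4,"pics/s6.png")
print([b[1:] for b in blobs(s,(0,160,60),(8,255,255),(320,270,370,330))[0]])
for p in ([0,0,.105],[0,0,.085]): print(proj(s,np.array([.5704,.092,0])+p))
E
```

```text
time_s: 18.7
tool_pos: [0.5729, 0.0889, 0.1589]
tool_rot: [180.0, -0.1, -169.6]
force: [0.3, 0.2, -0.3]
grip_width: 0.045
[ 22.21878225  17.49756187 -39.56004406  98.63708633  11.8724324
  68.2032871   79.93905373] [0.57286766 0.08889407 0.15886016] [ 1.79979743e+02 -7.15156065e-02 -1.69569014e+02]
t [0.002 0.003 0.064] r [ 0.  -0.1  0.1] -> [0.57  0.092 0.095]
[(array([342.23006834, 303.33712984]), array([334, 290,  19,  27]))]
[342.74760096 292.35683337]
[342.34943759 303.50463228]
```

View pics/s6.png

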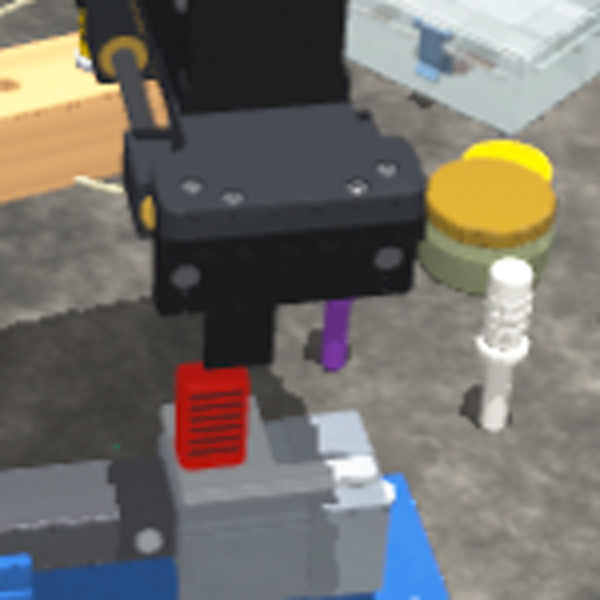

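```bash
python3 -m creep '[{"tx":0.002,"ty":0.0035,"tz":0.01,"rx":0,"ry":0,"rz":0},{"tx":0,"ty":0,"tz":0.02,"rx":0,"ry":0,"rz":0},{"tx":0,"ty":0,"tz":0.02,"rx":0,"ry":0,"rz":0},{"tx":0,"ty":0,"tz":0.012,"rx":0,"ry":0,"rz":0},{"tx":0,"ty":0,"tz":0,"rx":0,"ry":0,"rz":0},{"tx":0,"ty":0,"tz":0,"rx":0,"ry":0,"rz":0}]';  python3 - <<'E'
from tgt import *
P,R,o=cur(); print(P,o["tool_rot"],o["force"])
go([.5704,.092,.094],10.35,1)
E
```

```text
time_s: 19.55
tool_pos: [0.5703, 0.0913, 0.0962]
tool_rot: [180.0, -0.1, -169.6]
force: [-0.0, -0.4, -0.4]
grip_width: 0.0448
[0.57029735 0.09125999 0.09621931] [ 1.79989536e+02 -8.57993731e-02 -1.69631776e+02] [-0.01498648 -0.39655974 -0.37373495]
t [-0.     0.001  0.002] r [ 0.  -0.1  0. ] -> [0.57  0.092 0.094]
```

```bash
python3 -m creep '[{"tx":0,"ty":0.0007,"tz":0.002,"rx":0,"ry":0,"rz":0},{"tx":0,"ty":0,"tz":0,"rx":0,"ry":0,"rz":0},{"tx":0,"ty":0,"tz":0,"rx":0,"ry":0,"rz":0},{"tx":0,"ty":0,"tz":0,"rx":0,"ry":0,"rz":0},{"tx":0,"ty":0,"tz":0,"rx":0,"ry":0,"rz":0}]' 0 50
```

```text
time_s: 20.18
tool_pos: [0.5699, 0.0913, 0.0941]
tool_rot: [-180.0, -0.1, -169.7]
force: [0.3, -1.6, 1.0]
grip_width: 0.0134
```

```bash
python3 -m creep '[{"tx":0,"ty":0.003,"tz":0,"rx":0,"ry":0,"rz":0},{"tx":0,"ty":0.003,"tz":0,"rx":0,"ry":0,"rz":0},{"tx":0,"ty":0.003,"tz":0,"rx":0,"ry":0,"rz":0},{"tx":0,"ty":0.002,"tz":0,"rx":0,"ry":0,"rz":0},{"tx":0,"ty":0,"tz":0,"rx":0,"ry":0,"rz":0}]'
```

```text
time_s: 20.8
tool_pos: [0.5686, 0.0996, 0.094]
tool_rot: [-179.7, -0.1, -169.7]
force: [2.1, -8.1, 1.5]
grip_width: 0.0137
```

```bash
python3 -m creep '[{"tx":0,"ty":0.003,"tz":0,"rx":0,"ry":0,"rz":0},{"tx":0,"ty":0.002,"tz":0,"rx":0,"ry":0,"rz":0},{"tx":0,"ty":0,"tz":0,"rx":0,"ry":0,"rz":0}]'
```

```text
time_s: 21.18
tool_pos: [0.5678, 0.1036, 0.094]
tool_rot: [-179.7, -0.1, -169.7]
force: [2.1, -9.3, 1.1]
grip_width: 0.0137
```

```bash
python3 -m creep '[{"tx":0,"ty":0.002,"tz":0,"rx":0,"ry":0,"rz":0},{"tx":0,"ty":0.001,"tz":0,"rx":0,"ry":0,"rz":0},{"tx":0,"ty":0,"tz":0,"rx":0,"ry":0,"rz":0}]'
python3 - <<'E'
from h import *
s=snap("side",7);crop(s,(290,230,410,350),5,"pics/s7.png")
E
```

```text
time_s: 21.55
tool_pos: [0.5675, 0.1053, 0.094]
tool_rot: [-179.6, -0.1, -169.8]
force: [1.3, -9.8, 1.0]
grip_width: 0.0139
```

View pics/s7.png

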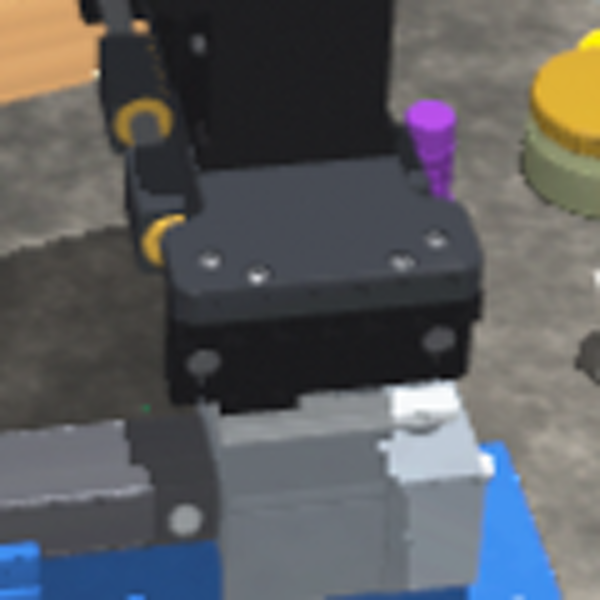

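```bash
python3 -m creep '[{"tx":0,"ty":0.002,"tz":0,"rx":0,"ry":0,"rz":0},{"tx":0,"ty":0,"tz":0,"rx":0,"ry":0,"rz":0},{"tx":0,"ty":0,"tz":0,"rx":0,"ry":0,"rz":0}]'
```

```text
time_s: 21.98
tool_pos: [0.5675, 0.1056, 0.0939]
tool_rot: [-179.5, -0.1, -169.8]
force: [2.3, -12.0, 1.7]
grip_width: 0.0137
```

```bash
python3 -m creep '[{"tx":0,"ty":0,"tz":-0.005,"rx":0,"ry":0,"rz":0},{"tx":0,"ty":0,"tz":-0.007,"rx":0,"ry":0,"rz":0},{"tx":0,"ty":0,"tz":-0.008,"rx":0,"ry":0,"rz":0},{"tx":0,"ty":0,"tz":0,"rx":0,"ry":0,"rz":0}]'
```

```text
time_s: 22.48
tool_pos: [0.5659, 0.106, 0.1122]
tool_rot: [-179.6, -0.3, -169.9]
force: [2.1, -10.5, -5.3]
grip_width: 0.0139
```

```bash
python3 -m creep '[{"tx":0,"ty":0,"tz":-0.01,"rx":0,"ry":0,"rz":0},{"tx":0,"ty":0,"tz":-0.012,"rx":0,"ry":0,"rz":0},{"tx":0,"ty":0,"tz":-0.012,"rx":0,"ry":0,"rz":0},{"tx":0,"ty":0,"tz":-0.012,"rx":0,"ry":0,"rz":0},{"tx":0,"ty":0,"tz":-0.014,"rx":0,"ry":0,"rz":0},{"tx":0,"ty":0,"tz":-0.012,"rx":0,"ry":0,"rz":0},{"tx":0,"ty":0,"tz":-0.01,"rx":0,"ry":0,"rz":0},{"tx":0,"ty":0,"tz":0,"rx":0,"ry":0,"rz":0},{"tx":0,"ty":0,"tz":0,"rx":0,"ry":0,"rz":0}]'
python3 - <<'E'
from h import *
s=snap("side",8);t=snap("top",8);crop(s,(230,170,430,370),3,"pics/s8.png");crop(t,(350,130,500,290),3.7,"pics/t8.png")
E
```

```text
time_s: 23.6
tool_pos: [0.5659, 0.1124, 0.1955]
tool_rot: [180.0, -0.2, -169.6]
force: [-0.5, -0.0, -4.9]
grip_width: 0.0137
```

View pics/s8.png

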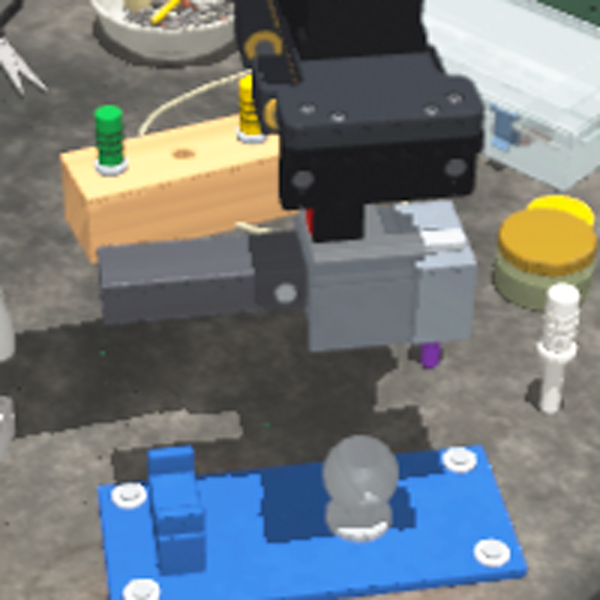

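View pics/t8.png

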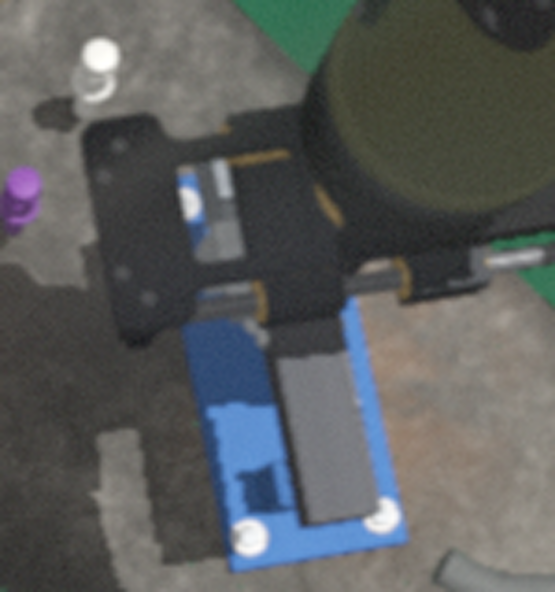

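```bash
python3 -m creep '[{"tx":-0.001,"ty":-0.004,"tz":0,"rx":0,"ry":0,"rz":0},{"tx":0,"ty":-0.006,"tz":0,"rx":0,"ry":0,"rz":0},{"tx":0,"ty":-0.006,"tz":0,"rx":0,"ry":0,"rz":0},{"tx":0,"ty":-0.004,"tz":0,"rx":0,"ry":0,"rz":0},{"tx":0,"ty":0,"tz":0,"rx":0,"ry":0,"rz":0},{"tx":0,"ty":0,"tz":0,"rx":0,"ry":0,"rz":0},{"tx":0,"ty":0,"tz":0,"rx":0,"ry":0,"rz":0},{"tx":0,"ty":0,"tz":0,"rx":0,"ry":0,"rz":0}]'
python3 - <<'E'
from h import *
s=snap("side",9);t=snap("top",9)
c=s["pixels"][100:430,200:500,::-1]
cv2.imwrite("pics/s9.png",cv2.resize(c,None,fx=1.8,fy=1.8))
E
```

```text
time_s: 24.7
tool_pos: [0.5707, 0.0932, 0.1959]
tool_rot: [180.0, -0.1, -169.6]
force: [0.6, -0.5, -5.2]
grip_width: 0.0138
```

View pics/s9.png

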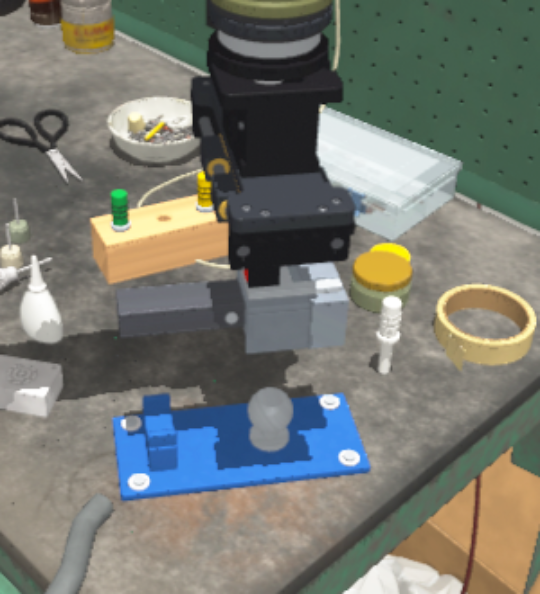

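The picture shows the coupler level above the ball at (270,310). The yellow pin is home in the rack at (207,190) and the green spare is untouched at (120,208). I'm handing the job in.

Run:
```python
from cell import env
o=env.get_obs(); print(o["time_s"],o["joint_velocities"].round(2),o["force"].round(1))
print(env.sign_off())
```

```text
24.8 [-0.06 -0.03 -0.    0.07 -0.07 -0.1   0.02] [ 0.4 -0.5 -4.7]
the job is handed in; nothing more can be done
None
```

The job is handed in at 24.8 s of the 59 s allowed; the robot gives no verdict, so this rests on my own checks.

**What I did:**
- **Swing:** I folded the arm up to swing past the hanging motor.
- **Safety pin:** I pulled the yellow pin, set it in hole2 of the rack and let it go.
- **Latch:** I pulled the red tab sideways to its stop. The force rose from 9.8 to 12 N with almost no more travel.
- **Coupler:** I lifted it straight up off the ball and moved it back over its mount.

**Last checks:**
- **Coupler held:** the gripper was about 102 mm above where it first gripped the tab and within about 2 mm sideways. The tool pointed straight down, the arm was still, and the load of about 5 N fits the coupler's weight.
- **Last pictures:** the coupler is level and clear of the mount. The yellow pin's collar sits on the rack, the spare pin is in place, and no bystander looks moved, though I did not measure them.

**Did not go as planned:**
- **Fold-up:** joint 2 read -17.31°, just past its -17.29° limit, with about 33 N on the force reading. I moved it off straight away and saw no error.
- **After the lift:** the coupler ended about 20 mm to the left once the latch let go. I corrected that before handing in.

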